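# Register a wreath batten in the stapling jig

### The job

Push the loose wooden batten square against the two steel blocks on the rail of the stapling jig: press home first its end away from the end stop, then its end nearer the stop, each with about 10 N against its block. Then, still flush to both blocks, slide it along them until its end bears on the end stop, again with about 10 N. Never load a block or the stop with more than 22 N, leave the batten lying flat there, and do not disturb the other things on the bench.

Things in the scene. Friction and masses are not known exactly. Their poses are not given: they have to be found in the camera images.
- jig: stapling jig fixed to the bench, turned by up to 9 degrees: grey laminate board 300 x 620 x 15 mm (top at z = 15 mm; x from -170 to 130 mm) with an aluminium angle rail, 500 mm long, 30 mm high, along its y. Origin: at bench height under the middle of the rail's bearing line. x points from batten to rail (away from the robot), y along the rail to the end stop. The block faces lie in x = 0, the rail's own face 6 mm behind
- head (a point): grey stapler head standing behind the rail's middle and overhanging the batten, so that its middle cannot be reached: 46 mm wide (jig y -23 to 23), overhang from jig x = 105 to -110 mm, underside 70 mm and top 150 mm above the bench (a small nose over the batten goes down to 59 mm). The point is the overhang's tip on the robot's side (jig x = -110, y = 0), 92 mm above the bench
- block_right: steel bearing block on the rail, 34 mm long in y, 24 mm high above the board, 6 mm thick, at jig y = -115 mm, the end away from the stop; its origin is at the foot of the middle of its bearing face (jig x = 0). Rigid
- block_left: the same, at jig y = +115 mm, the end nearer the stop. Rigid
- stop: steel end stop fixed on the board at the rail's +y end: 36 mm in x (jig x -36 to 0), 24 mm in y, 30 mm high; its origin is at the foot of the middle of its bearing face, which looks to jig -y (jig y = 180 mm). Rigid
- batten: loose plain wooden batten, 36 x 360 x 22 mm, about 0.16 kg, flat on the board on the robot's side of the blocks, skewed up to 14 degrees. Origin: middle of its underside; y along it towards the stop, x across it towards the rail. Near edge: the x = -18 mm face. Friction on the board 0.3 to 2.5 N. Pushed at one end it turns and the other end may back off: push the ends in turn, more than once if needed
- batten_mid (a point): centre of the batten, half-way up (11 mm above its underside)
- face_right (a point): point on the batten's rail-side face (x = 18 mm), 115 mm from the middle towards the end away from the stop, half-way up; its jig x is 0 when it touches the plane of the blocks
- face_left (a point): the same, 115 mm from the middle towards the stop
- end_left (a point): middle of the batten's end face that looks to the stop (180 mm from the middle), half-way up; its jig y is 180 mm when it touches the stop
- spool: wire spool, 38 mm across, 60 mm tall, standing on the board behind the rail; leave alone
- tape_roll: roll of dark tape, 84 mm across, 50 mm tall, on the board behind the rail; leave alone
- pliers: pliers with yellow grips, 165 mm long, on the bench; leave alone
- snips: wire snips with red grips, 145 mm long, on the bench; leave alone
- water: water bottle, 64 mm across, 210 mm tall; leave alone
- pin_tray: small open cardboard tray, 90 x 120 x 35 mm; leave alone
- ribbon: roll of ribbon, 60 mm across, 25 mm tall; leave alone

How it is judged:
By the outcome, as a careful person would: the job done as asked, in the order asked, and still so for the second after the job is handed in, with the robot touching nothing.
It also fails if it takes over 64 s, if anything falls off the work surface, if the arm or the gripper's body presses on something with over 40 N, if the wrist force passes 120 N, or if a joint passes its speed limit or range.

### The arm

A 6-joint arm with a two-finger parallel gripper is mounted at the origin on the work surface. World frame = base frame: x ahead of the robot, y to its left, z up, the work surface at z = 0. Lengths are in mm, angles in rad, forces in N, time in s.
With the tool pointing down it reaches from about 150 to 775 mm from the base axis. Payload 6.1 kg.
Tool frame: the origin (TCP) lies between the finger pads; the fingertips stand 22 mm ahead of it and the grasp point (between the pads) lies 3 mm ahead of it; z points along the fingers, y is the line along which they close (so a half turn about z gives the same grasp; the last joint's range is limited). The gripper opens to 85 mm and grips with 20 to 120 N. Pads are 22 mm wide; open, the fingers measure 114 mm over their backs; the gripper's body (76 mm by 85 mm) begins 54 mm behind the grasp point. The pads swing forward as they close: fully open they stand 13 mm farther back than shut.
Start: joints at [-1.205, 0.126, -0.04, 1.405, 0, 1.571], TCP at [187.783, -490.251, 253.295] pointing down, gripper open.
Joint ranges: [-2.72, 2.72], [-0.95, 1.95], [-1.27, 1.35], [-1.78, 2.02], [-1.46, 1.47], [-3.14, 3.14]. Speed limits (rad/s): [2.39, 2.39, 3.01, 3.14, 3.14, 3.14].

### API

Orientations are given as a unit quaternion [w, x, y, z].
In Python, from station import r gives the robot as it stands.
- The arm moves only by the shell command python3 -m handwheel 'ROWS' [OPENING] [FORCE]. ROWS is JSON, a list of rows, each a list of 6 numbers: the shift along the tool's x, y, z in m, then the turn, a rotation vector about the tool's x, y, z in degrees. In form: [[x, y, z, rx, ry, rz], ...]. A call has 1 to 8 rows; each row shifts and turns the commanded pose from where the row before left it, along the tool's axes as they then stand; what a row does not reach is not made up. A row lasts 1/12 s, in which the tool goes at most 41.7 mm and 7.16 degrees, less where a joint would pass 70% of its speed; a pose out of reach is approached as far as the arm can. A call is refused whole if a number of a shift passes 0.0417 or a number of a turn 7.16, either way. A call with a gripper value outside its range is refused whole. OPENING is the finger opening in m, from 0 to 0.0854, set as the call begins (- or left out, the last holds). The fingers move at their own pace and stop on an object; FORCE is the grip in N (left out, the last holds). Time passes only in rows, so rows that do not move let the fingers close. It gives the time, the measured TCP pose, the force, the opening and the grip force at its end, in the units of the state.
- r.state(): the state, without advancing time (a new reading comes with each control period).
- r.get_image(name): name is "scene" or "top" or "wrist"; returns a dict with "img" (420x560x3 uint8, red, green, blue), "mtx" (3x3 intrinsics, pixels), "k1" (the pictures are not rectified: a ray, as slopes to the right and down, at radius r is drawn at 1 + k1 r^2 times it, then the intrinsics apply), "R" (3x3) and "t" (3): a world point X has camera coordinates R X + t; the wrist camera has in their place "T_tool_cam" (4x4, takes a point from camera to tool coordinates, whose origin is the TCP and whose axes are the flange's). Camera axes: x right, y down, z forward; pixel columns grow to the right and rows downward; lengths in mm; the calibration is good to about 2 mm. A picture is of the moment at which its call begins: read the wrist's pose just before it. There is no depth.
- r.close_job(): hands the job in; it is judged then, once.
Trained networks look in the newest picture that a camera, given by its name, has taken for a name from the list of things; names that differ only in an ending like _2 or _b are one class to them, and where a whole thing is asked for, a point or a joint stands for the part that bears it (a point fixed in the world has none). Each returns a list of dicts, best first, with "p" (0 to 1); they miss things now and then, are a little off and sometimes report something else, mostly with a low value. They report only what shows in the picture. A call takes as long as a camera call.
- r.boxes_of(camera, query): "box" ([left, top, right, bottom] in pixels, round what is visible of it).
- r.pinpoint(camera, query): "pixel" ([row, column] in pixels: a listed point, or the origin of a listed thing).
The state is a dict: "clock": time; "joint_pos": joint angles; "qd": joint speeds; "joint_torque": joint torques, N m; "tool_pos": TCP position; "tool_rot": TCP orientation; "wrist_force": force on the tool from outside, world axes, zero at the start; "ft_torque": the same for the moment, N m; "gripper_width": finger opening in mm; "finger_force": force on a finger pad.
Only numpy, scipy, OpenCV 4.12 (cv2) and the standard library are available. Lean on these libraries where they do the work, as an engineer would, in place of code of your own. Each camera call takes 0.05 s, during which the arm holds its last target. There are 200 camera calls.

## Working session

There is one attempt and no reset: what is moved stays moved. The work goes in short steps, Python scripts to look and compute and a shell command to move; the robot and the scene stay as the last step left them, time stands still between calls to the robot, and variables do not carry over. Pictures are saved under pics/ and viewed, at most 10 in all, crops included, and the job is handed in when it is done.

```bash
mkdir -p pics; ls; cat > h.py <<'E'
import numpy as np, cv2
from station import r
def ray(im,px):
    K=np.array(im["mtx"]);d=np.array([(px[1]-K[0,2])/K[0,0],(px[0]-K[1,2])/K[1,1]])
    u=d.copy()
    for _ in range(20): u=d/(1+im["k1"]*(u@u))
    R=np.array(im["R"]);t=np.array(im["t"]).ravel()
    return -R.T@t, R.T@np.array([u[0],u[1],1])
def at(im,px,z):
    c,v=ray(im,px); return (c+v*(z-c[2])/v[2])
Z=dict(jig=0,head=92,block_right=15,block_left=15,stop=15,batten=15,batten_mid=26,face_right=26,face_left=26,end_left=26)
E
python3 - <<'E'
from h import *
print(r.state())
for cam in("top","scene"):
    im=r.get_image(cam);cv2.imwrite(f"pics/{cam}0.png",im["img"][:,:,::-1])
    for n,z in Z.items():
        for d in r.pinpoint(cam,n)[:2]:
            print(cam,n,round(d["p"],2),np.round(d["pixel"],1),np.round(at(im,d["pixel"],z),1))
E
```

```text
pics
{'clock': 0.0, 'joint_pos': array([-1.20497095e+00,  1.26390629e-01, -4.06292332e-02,  1.40540832e+00,
        7.38793973e-06,  1.57077408e+00]), 'qd': array([-0.00063006, -0.00111314,  0.00024003,  0.00071215, -0.0006326 ,
        0.00024113]), 'joint_torque': array([ 8.35054798e-04, -4.35913467e+01,  3.52923203e+01,  1.71834428e-02,
        2.02202814e-04, -5.98400177e-06]), 'tool_pos': array([ 187.66748754, -489.90048489,  252.51315792]), 'tool_rot': array([-8.02988122e-04,  9.83315713e-01,  1.81905313e-01, -1.44771095e-04]), 'wrist_force': array([-0.47012509,  0.05058616,  0.19070391]), 'ft_torque': array([ 0.04617754, -0.01996021, -0.03846031]), 'finger_force': 0.0, 'gripper_width': 85.34930726210212}
top jig 0.56 [186.  283.7] [617.1 -22.4   0. ]
top head 0.56 [215.7 270.4] [500.5   2.6  92. ]
top block_right 0.41 [195.3 256.5] [572.7  55.8  15. ]
top block_right 0.37 [195.8 316.4] [ 595.5 -125.2   15. ]
top block_left 0.63 [176.4 239.6] [625.1 116.   15. ]
top stop 0.6 [178.3 224.5] [612.9 161.2  15. ]
top batten 0.8 [213.9 290.7] [529.2 -54.6  15. ]
top batten 0.64 [223.
[... 179 characters left out ...]
159.1   26. ]
top face_left 0.86 [196.9 258.5] [565.8  48.3  26. ]
top face_left 0.59 [216.6 273. ] [511.7  -3.2  26. ]
top end_left 0.56 [195.2 233.7] [561.1 123.2  26. ]
scene jig 0.77 [254.8 254.9] [609.5 -21.9   0. ]
scene jig 0.39 [313.7 455.5] [435.  428.4   0. ]
scene head 0.73 [207.5 291.5] [490.5  -6.3  92. ]
scene stop 0.56 [289.2 305.7] [616.7 155.8  15. ]
scene batten 0.95 [227.8 268.6] [524.4 -58.2  15. ]
scene batten 0.23 [147.3 247.3] [ 280.8 -408.1   15. ]
scene batten_mid 0.88 [227.2 264.9] [538.1 -57.7  26. ]
scene face_right 0.84 [201.3 238.7] [ 510.5 -192.2   26. ]
scene face_left 0.66 [255.6 286.7] [575.6  57.2  26. ]
scene end_left 0.64 [263.8 314.5] [550.4 124.6  26. ]
```

View pics/top0.png

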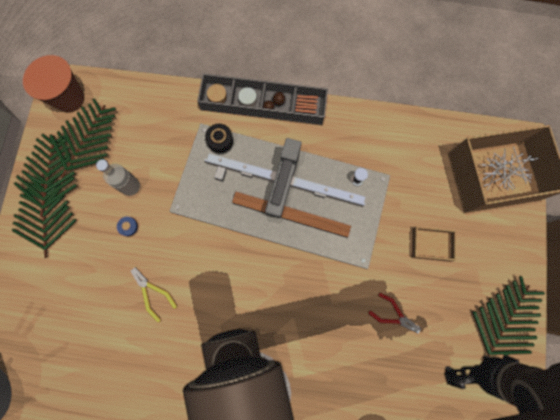

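View pics/scene0.png

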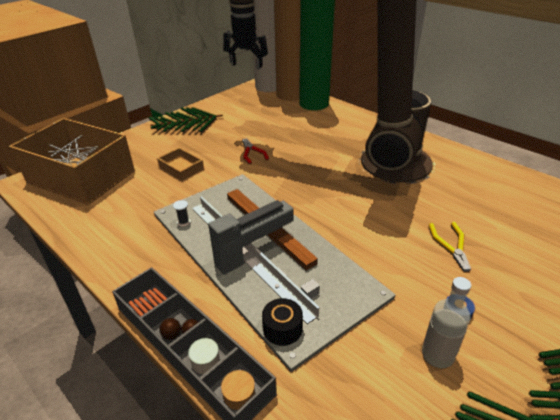

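The top picture shows the rail running from (207,158) to (363,202), the stop at (221,172), and the batten from (233,200) to (348,230) under the head. The scene view agrees. Next I turn the tool to the jig axes and bring the wrist camera over.

```bash
python3 -m handwheel '[[0,0,0,0,0,6.2],[0,0,0,0,0,6.2],[0,0,0,0,0,6.2],[0,0,0,0,0,6.2],[0,0,0,0,0,6.2]]' 0 40
python3 -m handwheel '[[0.017,-0.035,-0.005,0,0,0],[0.017,-0.035,-0.005,0,0,0],[0.017,-0.035,-0.005,0,0,0],[0.017,-0.035,-0.005,0,0,0],[0.017,-0.035,-0.005,0,0,0],[0.017,-0.035,-0.005,0,0,0],[0.017,-0.035,-0.005,0,0,0],[0.017,-0.035,-0.005,0,0,0]]'
python3 -m handwheel '[[0.02,-0.035,0,0,0,0],[0.02,-0.03,0,0,0,0],[0,0,0,0,0,0],[0,0,0,0,0,0]]'
cat >> h.py <<'E'
from scipy.spatial.transform import Rotation as Ro
def wrist():
    s=r.state();im=r.get_image("wrist");q=s["tool_rot"];Rt=Ro.from_quat([q[1],q[2],q[3],q[0]]).as_matrix()
    T=np.array(im["T_tool_cam"]);Rc=Rt@T[:3,:3];c=Rt@T[:3,3]+s["tool_pos"]
    im=dict(im);im["R"]=Rc.T;im["t"]=-Rc.T@c;return s,im
E
python3 - <<'E'
from h import *
s,im=wrist();cv2.imwrite("pics/w0.png",im["img"][:,:,::-1])
print(s["tool_pos"],s["tool_rot"],s["joint_pos"],im["T_tool_cam"])
for n,z in Z.items():
    for d in r.pinpoint("wrist",n)[:2]:
        print(n,round(d["p"],2),np.round(d["pixel"],1),np.round(at(im,d["pixel"],z),1))
E
```

```text
clock: 1.52
tool_pos: [187.8, -490.2, 253.3]
tool_rot: [0.0, 0.996, -0.09, -0.0]
wrist_force: [0.4, -0.1, 1.1]
gripper_width: 25.4
finger_force: 0.0
clock: 2.18
tool_pos: [371.2, -236.6, 293.8]
tool_rot: [0.0, 0.996, -0.088, 0.0]
wrist_force: [0.2, -0.9, 0.8]
gripper_width: -0.0
finger_force: 0.0
clock: 2.52
tool_pos: [422.2, -179.7, 293.1]
tool_rot: [0.0, 0.996, -0.085, -0.0]
wrist_force: [-0.7, -0.0, 0.3]
gripper_width: -0.2
finger_force: 0.0
[ 422.19346839 -179.7087379   293.11174504] [ 1.08317179e-05  9.96347167e-01 -8.53948105e-02 -2.19873359e-04] [-4.02331328e-01  4.48535730e-03 -8.30823695e-02  1.48363971e+00
 -1.57591866e-04  2.91025924e+00] [[ 5.82980583e-05 -9.62843624e-01 -2.70059533e-01  6.76510210e+01]
 [ 9.99999798e-01 -1.14587660e-04  6.24410633e-04  6.97059429e-01]
 [-6.32155287e-04 -2.70059515e-01  9.62843424e-01 -1.19822724e+02]
 [ 0.00000000e+00  0.00000000e+00  0.00000000e+00  1.00000000e+00]]
jig 0.86 [ 57. 135.] [612.6 -19.2   0. ]
head 0.63 [147.5 106.5] [503.4  -0.7  92. ]
block_right 0.72 [ 57.  227.2] [ 585.9 -139.9   15. ]
block_right 0.28 [ 59.5 133.5] [605.6 -22.8  15. ]
block_left 0.58 [65.6 44.3] [623.8  96.7  15. ]
stop 0.64 [76.5  4.7] [623.8 157.4  15. ]
stop 0.32 [ 55.2 221.8] [ 589.2 -133.7   15. ]
batten 0.79 [118.9 174.7] [525.5 -56.6  15. ]
batten_mid 0.83 [121.4 172.2] [522.1 -56.3  26. ]
face_right 0.9 [101.9 260.6] [ 525.1 -171.3   26. ]
face_left 0.58 [103.  261.3] [ 523.7 -172.    26. ]
end_left 0.96 [123.7  39.4] [553.6 120.3  26. ]
```

View pics/w0.png

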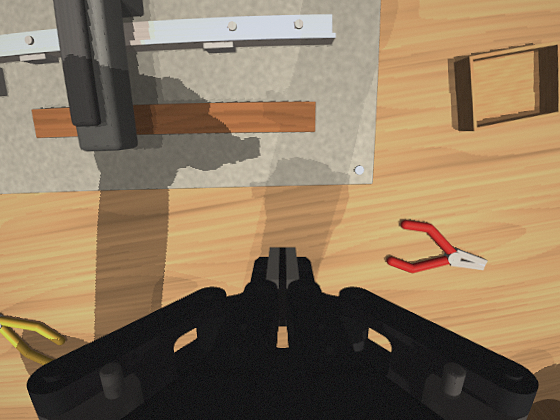

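The wrist view shows the batten's right end at column 316 (rows 101–131) and its left end at (32,109)–(37,137). The right block is at (204–233, 41–52), and the board's near-right corner is at (373,184). Joint 6 is close to its limit, so I will use the tool's half-turn pose.

```bash
python3 - <<'E'
from h import *
s,im=wrist()
for n,p,z in [("corner",(184,373),15),("edge0",(192,0),15),("bat RN",(131,316),37),("bat RF",(101,316),37),("bat LF",(109,32),37),("bat LN bottom",(137,37),15),("blockR botL",(52,205),15),("blockR botR",(50,233),15),("blockL botL",(64,22),15),("blockL botR",(62,47),15),("head tip L",(150,99),70),("tip R",(150,136),70)]:
    print(n,np.round(at(im,p,z),1))
c=cv2.resize(im["img"][0:200,0:390],None,fx=2,fy=2,interpolation=cv2.INTER_CUBIC)
cv2.imwrite("pics/w1.png",c[:,:,::-1])
E
python3 -m handwheel '[[0,0,0,0,0,-7.1],[0,0,0,0,0,-7.1],[0,0,0,0,0,-7.1],[0,0,0,0,0,-7.1],[0,0,0,0,0,-7.1],[0,0,0,0,0,-7.1],[0,0,0,0,0,-7.1],[0,0,0,0,0,-7.1]]'
python3 -m handwheel '[[0,0,0,0,0,-7.1],[0,0,0,0,0,-7.1],[0,0,0,0,0,-7.1],[0,0,0,0,0,-7.1],[0,0,0,0,0,-7.1],[0,0,0,0,0,-7.1],[0,0,0,0,0,-7.1],[0,0,0,0,0,-7.1]]'
python3 -m handwheel '[[0,0,0,0,0,-7.1],[0,0,0,0,0,-7.1],[0,0,0,0,0,-7.1],[0,0,0,0,0,-7.1],[0,0,0,0,0,-7.1],[0,0,0,0,0,-7.1],[0,0,0,0,0,-7.1],[0,0,0,0,0,-7.1]]'
python3 -m handwheel '[[0,0,0,0,0,-6],[0,0,0,0,0,-3.6],[0,0,0,0,0,0],[0,0,0,0,0,0]]'
python3 -c "
from h import *
s,im=wrist();print(s['joint_pos'],s['tool_pos'],s['tool_rot'])
for n,z in Z.items():
    for d in r.pinpoint('wrist',n)[:1]:
        print(n,round(d['p'],2),np.round(d['pixel'],1),np.round(at(im,d['pixel'],z),1))
cv2.imwrite('pics/w2.png',im['img'][:,:,::-1])
"
```

```text
corner [ 393.8 -304.6   15. ]
edge0 [478.4 225.2  15. ]
bat RN [ 477.5 -235.2   37. ]
bat RF [ 512.5 -240.5   37. ]
bat LF [571.6 112.4  37. ]
bat LN bottom [540.2 136.7  15. ]
blockR botL [ 596.  -116.8   15. ]
blockR botR [ 591.7 -151.5   15. ]
blockL botL [633.5 124.3  15. ]
blockL botR [627.7  88.7  15. ]
head tip L [503.4  20.1  70. ]
tip R [495.  -23.8  70. ]
clock: 3.78
tool_pos: [421.2, -181.3, 293.3]
tool_rot: [-0.0, 0.917, 0.4, 0.0]
wrist_force: [1.2, -0.3, -0.3]
gripper_width: -0.1
finger_force: 0.0
clock: 4.45
tool_pos: [421.2, -181.3, 293.3]
tool_rot: [-0.0, 0.616, 0.787, 0.0]
wrist_force: [0.3, -0.4, -0.6]
gripper_width: 0.3
finger_force: 0.0
clock: 5.12
tool_pos: [421.2, -181.3, 293.3]
tool_rot: [-0.0, 0.168, 0.986, -0.0]
wrist_force: [-0.3, 0.2, -0.7]
gripper_width: 0.0
finger_force: 0.0
clock: 5.45
tool_pos: [421.2, -181.3, 293.3]
tool_rot: [-0.0, 0.089, 0.996, 0.0]
wrist_force: [0.6, -0.7, 0.4]
gripper_width: 0.2
finger_force: 0.0
[-4.06358433e-01  3.66641429e-03 -8.35247506e-02  1.48364213e+00
  1.91966713e-06 -2.29107964e-01] [ 421.21509453 -181.25188616  293.28542943] [-1.72590735e-05  8.85092634e-02  9.96075354e-01  6.68649582e-06]
jig 0.68 [275.2 402.7] [603.5 -22.6   0. ]
head 0.97 [234.3 441.8] [502.7  -5.9  92. ]
block_right 0.71 [287.6 331.6] [ 595.3 -136.9   15. ]
block_left 0.39 [278.1 402.3] [599.2 -28.8  15. ]
stop 0.65 [265.2 520.9] [613.7 158.5  15. ]
batten 0.68 [234.6 380.8] [522.8 -55.7  15. ]
batten_mid 0.63 [235.1 381.8] [519.1 -57.5  26. ]
face_right 0.67 [250.9 299.6] [ 522.1 -175.1   26. ]
face_left 0.85 [249.2 457. ] [560.9  49.7  26. ]
end_left 0.93 [233.9 507.3] [551.  125.2  26. ]
```

View pics/w1.png

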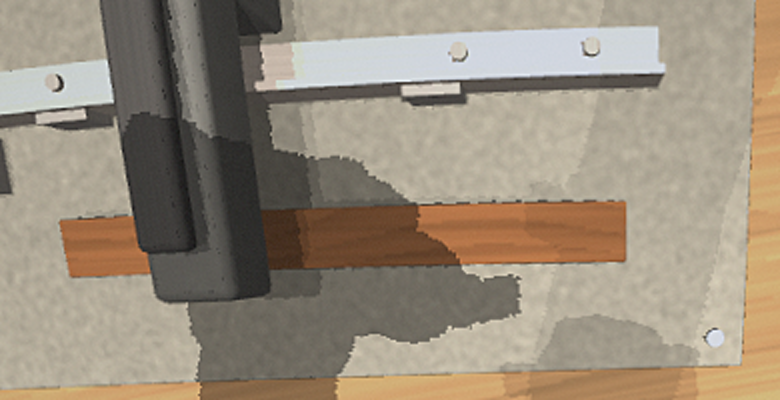

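View pics/w2.png

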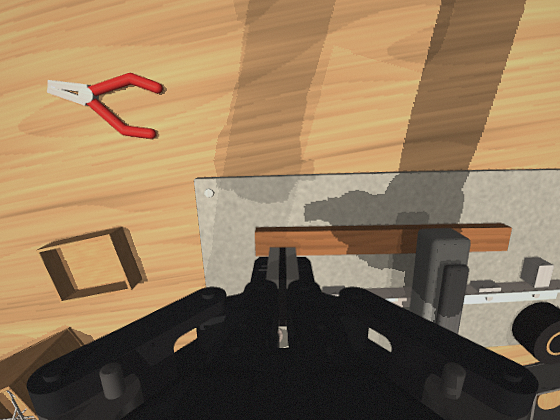

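The batten sits at about jig (-78,-53) and is nearly parallel to the rail. The jig yaw is about -8.8° and its origin is near (610,-20). I align the tool and go down in front of the right block's station.

```bash
cat >> h.py <<'E'
O=np.array([610,-20.]);th=np.radians(-8.8);EX=np.array([np.cos(th),np.sin(th)]);EY=np.array([-EX[1],EX[0]])
def J(p): d=np.array(p[:2])-O; return np.round([d@EX,d@EY],1)
def st():
    s=r.state();f=s["wrist_force"]
    q=s["tool_rot"];a=2*np.degrees(np.arctan2(q[2],q[1]))-180
    print("t",round(s["clock"],2),"jig",J(s["tool_pos"]),"z",round(s["tool_pos"][2],1),"yaw",round(a,2),"F",np.round([f[:2]@EX,f[:2]@EY,f[2]],1))
E
python3 -m handwheel '[[-0.0185,0.0365,0,0,0,-1.4],[-0.0185,0.0365,0,0,0,0],[0,0,0.04,0,0,0],[0,0,0.04,0,0,0],[0,0,0.04,0,0,0],[0,0,0.04,0,0,0],[0,0,0.04,0,0,0],[0,0,0.03,0,0,0]]'
python3 -m handwheel '[[0,0,0.02,0,0,0],[0,0,0,0,0,0],[0,0,0,0,0,0]]'
python3 -c "from h import *;st()"
```

```text
clock: 6.67
tool_pos: [468.2, -114.7, 60.2]
tool_rot: [-0.001, 0.075, 0.997, 0.0]
wrist_force: [0.1, -0.5, -1.1]
gripper_width: -0.0
finger_force: 0.0
clock: 6.92
tool_pos: [469.0, -115.0, 43.0]
tool_rot: [-0.001, 0.075, 0.997, 0.0]
wrist_force: [0.2, 0.2, -0.8]
gripper_width: 0.3
finger_force: 0.0
t 6.92 jig [-124.8 -115.5] z 43.0 yaw -8.64 F [ 0.2  0.3 -0.8]
```

```bash
python3 -m handwheel '[[-0.01,0,0,0,0,0],[-0.008,0,0,0,0,0],[-0.008,0,0,0,0,0],[-0.008,0,0,0,0,0],[-0.008,0,0,0,0,0],[-0.008,0,0,0,0,0],[0,0,0,0,0,0]]'
python3 - <<'E'
from h import *
st()
im=r.get_image("top")
for cam in("top","scene"):
    im=r.get_image(cam)
    for n in("batten_mid","face_right","face_left","end_left"):
        for d in r.pinpoint(cam,n)[:1]: print(cam,n,round(d["p"],2),J(at(im,d["pixel"],26)))
cv2.imwrite("pics/s1.png",cv2.resize(r.get_image("scene")["img"][150:360,150:400],None,fx=2.5,fy=2.5,interpolation=cv2.INTER_CUBIC)[:,:,::-1])
E
```

```text
clock: 7.5
tool_pos: [521.2, -123.0, 43.5]
tool_rot: [0.001, 0.075, 0.997, -0.0]
wrist_force: [-0.7, -0.4, 0.3]
gripper_width: 0.1
finger_force: 0.0
t 7.5 jig [ -72.  -115.4] z 43.5 yaw -8.63 F [-0.6 -0.5  0.3]
top batten_mid 0.71 [-49.6 -48. ]
top face_left 0.81 [-39.8  72.7]
top end_left 0.75 [-62.4 131.5]
scene batten_mid 0.63 [-111.2  458.3]
scene face_right 0.86 [ -26.5 -166. ]
scene face_left 0.96 [-39.7  69.3]
scene end_left 0.72 [-74.6 126.2]
```

View pics/s1.png

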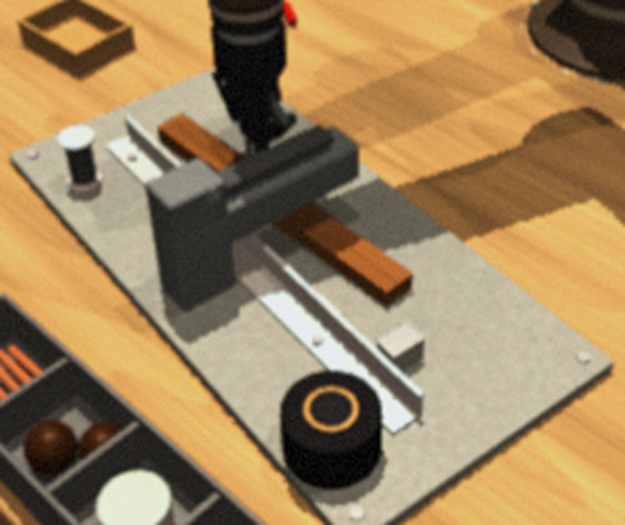

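The scene picture shows the batten turned a few degrees, with its right end nearer the rail and its left end at crop (390,285). I go around the head's tip to the left station.

```bash
python3 -m handwheel '[[0.03,0,0,0,0,0],[0.04,0,0,0,0,0],[0.04,0,0,0,0,0],[0,0.04,0,0,0,0],[0,0.04,0,0,0,0],[0,0.04,0,0,0,0],[0,0.04,0,0,0,0],[0,0.04,0,0,0,0]]'
python3 -m handwheel '[[0,0.026,0,0,0,0],[-0.035,0,0,0,0,0],[-0.030,0,0,0,0,0],[0,0,0,0,0,0]]'
python3 -c "from h import *;st()"
```

```text
clock: 8.77
tool_pos: [440.3, 93.2, 43.8]
tool_rot: [0.001, 0.076, 0.997, 0.0]
wrist_force: [1.1, -0.3, 0.8]
gripper_width: -0.1
finger_force: 0.0
clock: 9.1
tool_pos: [513.6, 108.4, 43.7]
tool_rot: [0.002, 0.075, 0.997, 0.0]
wrist_force: [1.4, -0.8, 0.5]
gripper_width: 0.1
finger_force: 0.0
t 9.1 jig [-114.9  112.1] z 43.7 yaw -8.6 F [ 1.5 -0.6  0.5]
```

```bash
python3 -m handwheel '[[-0.008,0,0,0,0,0],[-0.008,0,0,0,0,0],[-0.008,0,0,0,0,0],[-0.008,0,0,0,0,0],[-0.008,0,0,0,0,0],[-0.008,0,0,0,0,0],[-0.004,0,0,0,0,0],[0,0,0,0,0,0]]'
python3 - <<'E'
from h import *
st()
for cam in("top","scene"):
    im=r.get_image(cam)
    for n in("batten_mid","face_right","face_left","end_left"):
        for d in r.pinpoint(cam,n)[:1]: print(cam,n,round(d["p"],2),J(at(im,d["pixel"],26)))
E
```

```text
clock: 9.77
tool_pos: [560.9, 99.4, 43.3]
tool_rot: [0.0, 0.076, 0.997, 0.0]
wrist_force: [0.1, -0.2, -0.6]
gripper_width: 0.1
finger_force: 0.0
t 9.77 jig [-66.8 110.5] z 43.3 yaw -8.67 F [ 0.1 -0.2 -0.6]
top batten_mid 0.63 [-37.  -49.4]
top face_right 0.78 [ -14.9 -161.8]
top face_left 0.66 [-19.5  62.7]
top end_left 0.42 [-98.3   8.6]
scene batten_mid 0.76 [-39.  -50.2]
scene face_right 0.97 [ -20.9 -170.4]
scene face_left 0.61 [-15.6  60.6]
scene end_left 0.86 [-37.2 133.9]
```

```bash
python3 -m handwheel '[[0.035,0,0,0,0,0],[0.04,0,0,0,0,0],[0.04,0,0,0,0,0],[0,-0.04,0,0,0,0],[0,-0.04,0,0,0,0],[0,-0.04,0,0,0,0],[0,-0.04,0,0,0,0],[0,-0.04,0,0,0,0]]'
python3 -m handwheel '[[0,-0.025,0,0,0,0],[-0.035,0,0,0,0,0],[-0.035,0,0,0,0,0],[-0.03,0,0,0,0,0],[0,0,0,0,0,0]]'
python3 -m handwheel '[[-0.006,0,0,0,0,0],[-0.006,0,0,0,0,0],[-0.004,0,0,0,0,0],[-0.003,0,0,0,0,0],[0,0,0,0,0,0]]'
python3 -c "from h import *;st()"
```

```text
clock: 10.93
tool_pos: [415.6, -82.0, 43.7]
tool_rot: [0.001, 0.075, 0.997, -0.0]
wrist_force: [0.8, -0.9, 0.4]
gripper_width: 0.2
finger_force: 0.0
clock: 11.35
tool_pos: [516.7, -121.9, 43.7]
tool_rot: [0.002, 0.076, 0.997, -0.0]
wrist_force: [-0.5, 0.1, 0.8]
gripper_width: -0.1
finger_force: 0.0
clock: 11.77
tool_pos: [530.1, -123.2, 43.4]
tool_rot: [0.0, 0.075, 0.997, 0.0]
wrist_force: [-0.2, 0.4, 0.8]
gripper_width: 0.1
finger_force: 0.0
t 11.77 jig [ -63.2 -114.2] z 43.4 yaw -8.63 F [-0.2  0.4  0.8]
```

```bash
python3 -m handwheel '[[-0.004,0,0,0,0,0],[-0.003,0,0,0,0,0],[-0.002,0,0,0,0,0],[0,0,0,0,0,0]]'
for i in 1; do python3 -m handwheel '[[-0.0015,0,0,0,0,0],[0,0,0,0,0,0]]'; done
python3 -c "from h import *;st()"
```

```text
clock: 12.1
tool_pos: [539.4, -124.8, 43.4]
tool_rot: [0.0, 0.075, 0.997, -0.0]
wrist_force: [-0.1, 0.2, -0.1]
gripper_width: -0.0
finger_force: 0.0
clock: 12.27
tool_pos: [540.5, -125.0, 43.3]
tool_rot: [-0.0, 0.075, 0.997, -0.0]
wrist_force: [-0.5, -0.4, 1.1]
gripper_width: -0.6
finger_force: 0.2
t 12.27 jig [ -52.6 -114.4] z 43.3 yaw -8.64 F [-0.5 -0.4  1.1]
```

```bash
python3 -m handwheel '[[-0.001,0,0,0,0,0],[0,0,0,0,0,0]]' | grep force
python3 -c "from h import *;st()"
```

```text
wrist_force: [-0.6, -0.5, 0.3]
finger_force: 0.4
t 12.43 jig [ -51.7 -114.4] z 43.3 yaw -8.64 F [-0.5 -0.5  0.3]
```

```bash
python3 -m handwheel '[[-0.001,0,0,0,0,0],[-0.001,0,0,0,0,0],[0,0,0,0,0,0]]' | grep wrist
python3 -c "from h import *;st()"
```

```text
wrist_force: [0.4, -1.0, 0.8]
t 12.68 jig [ -49.5 -114.4] z 43.3 yaw -8.64 F [ 0.5 -0.9  0.8]
```

```bash
python3 -m handwheel '[[-0.001,0,0,0,0,0],[0,0,0,0,0,0]]' | grep wrist
python3 -c "from h import *;st()"
```

```text
wrist_force: [-1.0, 0.2, 1.4]
t 12.85 jig [ -48.5 -114.3] z 43.3 yaw -8.64 F [-1.   0.   1.4]
```

```bash
python3 -m handwheel '[[-0.001,0,0,0,0,0],[0,0,0,0,0,0]]' | grep wrist
python3 -c "from h import *;st()"
```

```text
wrist_force: [-0.4, 0.6, 1.1]
t 13.02 jig [ -47.5 -114.4] z 43.3 yaw -8.64 F [-0.5  0.5  1.1]
```

```bash
python3 -m handwheel '[[-0.001,0,0,0,0,0],[0,0,0,0,0,0]]' | grep wrist
python3 -c "from h import *;st()"
```

```text
wrist_force: [-2.6, 0.3, 2.1]
t 13.18 jig [ -47.1 -114.3] z 43.2 yaw -8.64 F [-2.6 -0.2  2.1]
```

```bash
python3 -m handwheel '[[-0.001,0,0,0,0,0],[0,0,0,0,0,0]]' | grep wrist
python3 -c "from h import *;st()"
```

```text
wrist_force: [-6.5, 1.4, 3.7]
t 13.35 jig [ -46.9 -114.3] z 43.2 yaw -8.64 F [-6.6  0.4  3.7]
```

```bash
python3 - <<'E'
from h import *
for cam in("top","scene"):
    im=r.get_image(cam)
    for n in("batten_mid","face_right","face_left","end_left"):
        for d in r.pinpoint(cam,n)[:1]: print(cam,n,round(d["p"],2),J(at(im,d["pixel"],26)))
E
```

```text
top face_right 0.22 [-10.1  65.5]
top face_left 0.79 [-9.  61.7]
top end_left 0.93 [-21.1 126.1]
scene batten_mid 0.56 [-14.4 -37.9]
scene face_right 0.57 [   5.6 -160.3]
scene face_left 0.58 [-7.8 61.8]
scene end_left 0.96 [-33.3 132. ]
```

```bash
python3 -m handwheel '[[-0.001,0,0,0,0,0],[0,0,0,0,0,0],[0,0,0,0,0,0]]' | grep wrist
python3 -c "from h import *;st()"
```

```text
wrist_force: [-8.1, 1.1, 5.6]
t 14.1 jig [ -46.8 -114.3] z 43.1 yaw -8.64 F [-8.1 -0.2  5.6]
```

```bash
python3 -m handwheel '[[-0.0006,0,0,0,0,0],[0,0,0,0,0,0],[0,0,0,0,0,0]]' | grep wrist
python3 -m handwheel '[[0,0,0,0,0,0],[0,0,0,0,0,0]]' | grep wrist
python3 -c "from h import *;st()"
```

```text
wrist_force: [-11.4, 1.6, 7.2]
wrist_force: [-10.7, 1.5, 7.8]
t 14.52 jig [ -46.8 -114.3] z 43.0 yaw -8.64 F [-10.8  -0.2   7.8]
```

```bash
python3 -m handwheel '[[0.035,0,0,0,0,0],[0.04,0,0,0,0,0],[0.04,0,0,0,0,0],[0.023,0.03,0,0,0,0],[0,0.04,0,0,0,0],[0,0.04,0,0,0,0],[0,0.04,0,0,0,0],[0,0.04,0,0,0,0]]' | grep pos
python3 -m handwheel '[[0,0.035,0,0,0,0],[-0.035,0,0,0,0,0],[-0.035,0,0,0,0,0],[-0.03,0,0,0,0,0],[0,0,0,0,0,0],[0,0,0,0,0,0]]' | grep pos
python3 - <<'E'
from h import *
st()
for cam in("top","scene"):
    im=r.get_image(cam)
    for n in("batten_mid","face_right","face_left","end_left"):
        for d in r.pinpoint(cam,n)[:1]: print(cam,n,round(d["p"],2),J(at(im,d["pixel"],26)))
E
```

```text
tool_pos: [441.7, 84.2, 43.9]
tool_pos: [546.6, 102.0, 42.9]
t 15.68 jig [-81.4 110.9] z 42.9 yaw -8.67 F [-0.2  0.6  0.1]
top batten_mid 0.83 [-25.3 -50.8]
top face_right 0.91 [   3.1 -162.7]
top face_left 0.67 [-8.4 68.6]
top end_left 0.76 [-23.1 126.1]
scene batten_mid 0.96 [-14.9 -42.4]
scene face_right 0.88 [   4.6 -184.9]
scene face_left 0.88 [ 1.1 63. ]
scene end_left 0.71 [-40.5 126.7]
```

```bash
python3 -m handwheel '[[-0.008,0,0,0,0,0],[-0.006,0,0,0,0,0],[-0.005,0,0,0,0,0],[-0.004,0,0,0,0,0],[-0.003,0,0,0,0,0],[-0.002,0,0,0,0,0],[-0.002,0,0,0,0,0],[0,0,0,0,0,0]]' | grep wrist
python3 -c "from h import *;st()"
```

```text
wrist_force: [-0.8, -0.4, -0.1]
t 16.85 jig [-52.4 110.6] z 43.2 yaw -8.65 F [-0.7 -0.5 -0.1]
```

```bash
python3 -m handwheel '[[-0.001,0,0,0,0,0],[-0.001,0,0,0,0,0],[0,0,0,0,0,0]]' | grep wrist
python3 -c "from h import *;st()"
```

```text
wrist_force: [0.6, 0.4, -0.1]
t 17.1 jig [-50.7 110.6] z 43.3 yaw -8.64 F [ 0.5  0.4 -0.1]
```

```bash
python3 -m handwheel '[[-0.001,0,0,0,0,0],[0,0,0,0,0,0]]' | grep wrist
python3 -c "from h import *;st()"
```

```text
wrist_force: [-1.4, -0.3, -0.2]
t 17.27 jig [-49.7 110.7] z 43.3 yaw -8.64 F [-1.4 -0.5 -0.2]
```

```bash
python3 -m handwheel '[[-0.001,0,0,0,0,0],[-0.001,0,0,0,0,0],[0,0,0,0,0,0]]' | grep wrist
python3 -c "from h import *;st()"
```

```text
wrist_force: [0.2, 0.5, 0.5]
t 17.52 jig [-47.5 110.7] z 43.3 yaw -8.64 F [0.1 0.5 0.5]
```

```bash
python3 -m handwheel '[[-0.001,0,0,0,0,0],[0,0,0,0,0,0]]' | grep wrist
python3 -c "from h import *;st()"
```

```text
wrist_force: [-4.1, 0.4, 3.0]
t 17.68 jig [-47.3 110.7] z 43.3 yaw -8.63 F [-4.1 -0.2  3. ]
```

```bash
python3 -m handwheel '[[-0.001,0,0,0,0,0],[0,0,0,0,0,0]]' | grep wrist
python3 -c "from h import *;st()"
```

```text
wrist_force: [-6.6, 1.5, 5.6]
t 17.85 jig [-47.2 110.7] z 43.2 yaw -8.62 F [-6.7  0.4  5.6]
```

```bash
python3 -m handwheel '[[-0.0009,0,0,0,0,0],[0,0,0,0,0,0],[0,0,0,0,0,0],[0,0,0,0,0,0]]' | grep wrist
python3 -m handwheel '[[0,0,0,0,0,0],[0,0,0,0,0,0]]' | grep wrist
python3 -c "
from h import *
st()
for cam in('top','scene'):
    im=r.get_image(cam)
    for n in('batten_mid','face_right','face_left','end_left'):
        for d in r.pinpoint(cam,n)[:1]: print(cam,n,round(d['p'],2),J(at(im,d['pixel'],26)))
"
```

```text
wrist_force: [-9.1, 1.7, 6.7]
wrist_force: [-9.1, 1.4, 7.1]
t 18.35 jig [-47.2 110.7] z 43.2 yaw -8.61 F [-9.2 -0.1  7.1]
top batten_mid 0.55 [-20.  -56.5]
top face_right 0.87 [   4.9 -153.5]
top face_left 0.77 [ 6.4 61.9]
scene batten_mid 0.8 [ -8.5 -39.7]
scene face_right 0.86 [  -1.7 -180.5]
scene face_left 0.76 [ 7.6 66.4]
scene end_left 0.77 [-18.  129.8]
```

```bash
python3 -m handwheel '[[-0.0003,0,0,0,0,0],[0,0,0,0,0,0],[0,0,0,0,0,0]]' | grep wrist
python3 -m handwheel '[[0.01,0,0,0,0,0],[0.04,0,0,0,0,0],[0.04,0,0,0,0,0],[0.035,0,0,0,0,0],[0.012,-0.03,0,0,0,0],[0,-0.04,0,0,0,0],[0,-0.04,0,0,0,0],[0,-0.04,0,0,0,0]]' | grep pos
python3 -m handwheel '[[0,-0.04,0,0,0,0],[0,-0.035,0,0,0,0],[-0.04,0,0,0,0,0],[-0.04,0,0,0,0,0],[-0.03,0,0,0,0,0],[-0.01,0,0,0,0,0],[0,0,0,0,0,0],[0,0,0,0,0,0]]' | grep pos
python3 - <<'E'
from h import *
st()
E
```

```text
wrist_force: [-11.2, 2.1, 7.5]
tool_pos: [424.6, -32.5, 43.7]
tool_pos: [531.7, -123.6, 42.8]
t 20.43 jig [ -61.5 -114.3] z 42.8 yaw -8.63 F [-0.6 -0.6 -0.6]
```

```bash
python3 -m handwheel '[[-0.004,0,0,0,0,0],[-0.003,0,0,0,0,0],[-0.003,0,0,0,0,0],[-0.002,0,0,0,0,0],[-0.001,0,0,0,0,0],[0,0,0,0,0,0],[0,0,0,0,0,0]]' | grep wrist
python3 -c "from h import *;st()"
```

```text
wrist_force: [-0.5, 0.2, 0.1]
t 21.02 jig [ -48.  -114.3] z 43.3 yaw -8.64 F [-0.5  0.1  0.1]
```

```bash
python3 -m handwheel '[[-0.001,0,0,0,0,0],[0,0,0,0,0,0]]' | grep wrist
python3 -c "from h import *;st()"
```

```text
wrist_force: [-0.0, -0.5, -0.7]
t 21.18 jig [ -46.8 -114.3] z 43.3 yaw -8.64 F [ 0.1 -0.5 -0.7]
```

```bash
python3 -m handwheel '[[-0.0007,0,0,0,0,0],[0,0,0,0,0,0]]' | grep wrist
python3 -c "from h import *;st()"
```

```text
wrist_force: [-0.6, 0.2, -0.7]
t 21.35 jig [ -46.1 -114.4] z 43.3 yaw -8.64 F [-0.6  0.1 -0.7]
```

```bash
python3 -m handwheel '[[-0.0005,0,0,0,0,0],[0,0,0,0,0,0]]' | grep wrist
python3 -c "from h import *;st()"
```

```text
wrist_force: [-1.3, 0.2, 0.9]
t 21.52 jig [ -45.8 -114.3] z 43.2 yaw -8.64 F [-1.3  0.   0.9]
```

```bash
python3 -m handwheel '[[0.01,0,0,0,0,0],[0.03,0,0,0,0,0],[0,-0.04,0,0,0,0],[0,-0.04,0,0,0,0],[0,-0.04,0,0,0,0],[0,-0.04,0,0,0,0],[0,0,0,0,0,0],[0,0,0,0,0,0]]' | grep pos
python3 - <<'E'
from h import *
st()
im=r.get_image("top");cv2.imwrite("pics/t3.png",cv2.resize(im["img"][120:280,160:400],None,fx=3,fy=3,interpolation=cv2.INTER_CUBIC)[:,:,::-1])
E
```

```text
tool_pos: [482.7, -279.9, 43.2]
t 22.18 jig [ -86.  -276.3] z 43.2 yaw -8.86 F [ 0.6 -0.1 -0.6]
```

View pics/t3.png

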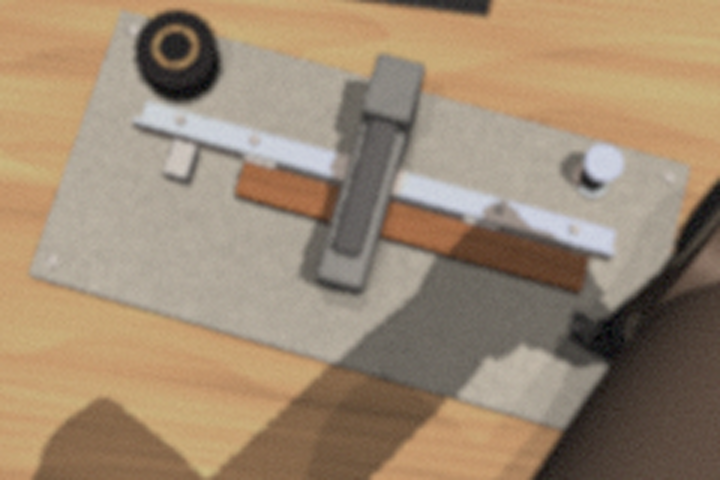

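The batten lies flush along both blocks. Its right end is at crop (585,275), and there is a gap of about 50 mm to the stop at (180,160). I move behind the right end.

```bash
python3 -m handwheel '[[-0.033,0,0,0,0,0],[-0.033,0,0,0,0,0],[0,0.01,0,0,0,0],[0,0.005,0,0,0,0],[0,0.004,0,0,0,0],[0,0.004,0,0,0,0],[0,0,0,0,0,0],[0,0,0,0,0,0]]' | grep pos
python3 -c "from h import *;st()"
```

```text
tool_pos: [551.9, -264.8, 43.7]
t 22.9 jig [ -19.9 -250.8] z 43.7 yaw -8.61 F [-0.3  0.2  0.4]
```

```bash
python3 -m handwheel '[[0,0.003,0,0,0,0],[0,0.003,0,0,0,0],[0,0.003,0,0,0,0],[0,0.003,0,0,0,0],[0,0.003,0,0,0,0],[0,0.003,0,0,0,0],[0,0.003,0,0,0,0],[0,0.003,0,0,0,0]]' | grep wrist
python3 - <<'E'
from h import *
st()
for cam in('top','scene'):
    im=r.get_image(cam)
    for n in('batten_mid','face_right','face_left','end_left','stop'):
        for d in r.pinpoint(cam,n)[:1]: print(cam,n,round(d['p'],2),J(at(im,d['pixel'],15 if n=='stop' else 26)))
E
```

```text
wrist_force: [-1.0, -1.6, 1.1]
t 23.57 jig [ -19.3 -227.1] z 43.4 yaw -8.65 F [-0.8 -1.7  1.1]
top batten_mid 0.92 [-37.  -34.1]
top face_right 0.93 [   4.5 -142.4]
top face_left 0.94 [-6.6 74.8]
top end_left 0.73 [-10.  144.4]
top stop 0.48 [-23.8 177. ]
scene batten_mid 0.59 [-11.8 -25.5]
scene face_right 0.91 [   0.8 -149. ]
scene face_left 0.75 [-5.9 71.4]
scene end_left 0.87 [-16.4 148.3]
scene stop 0.74 [-12.2 175.3]
```

```bash
python3 -m handwheel '[[0,0.003,0,0,0,0],[0,0.003,0,0,0,0],[0,0.003,0,0,0,0],[0,0.003,0,0,0,0],[0,0.003,0,0,0,0],[0,0.003,0,0,0,0],[0,0.002,0,0,0,0],[0,0,0,0,0,0]]' | grep wrist
python3 - <<'E'
from h import *
st()
im=r.get_image("scene");a=cv2.resize(im["img"][170:320,200:350],None,fx=4,fy=4,interpolation=cv2.INTER_CUBIC)
cv2.imwrite("pics/s4.png",a[:,:,::-1])
E
```

```text
wrist_force: [0.7, -0.5, -0.2]
t 24.83 jig [ -19.4 -206.7] z 43.3 yaw -8.61 F [ 0.7 -0.4 -0.2]
```

View pics/s4.png

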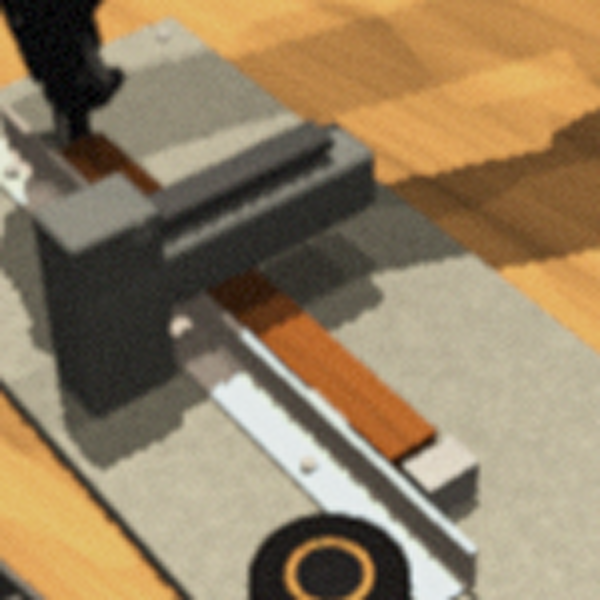

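The batten is parallel to the rail, and its end at crop (420,450) is a few mm from the stop. I creep in.

```bash
python3 -m handwheel '[[0,0.002,0,0,0,0],[0,0.002,0,0,0,0],[0,0.001,0,0,0,0],[0,0.001,0,0,0,0],[0,0,0,0,0,0]]' | grep wrist
python3 -c "from h import *;st()"
```

```text
wrist_force: [-0.7, -0.6, -0.0]
t 25.3 jig [ -19.4 -201.1] z 43.3 yaw -8.63 F [-0.6 -0.6 -0. ]
```

```bash
python3 -m handwheel '[[0,0.001,0,0,0,0],[0,0.001,0,0,0,0],[0,0,0,0,0,0]]' | grep wrist
python3 -c "from h import *;st()"
```

```text
wrist_force: [-0.1, -1.1, 0.2]
t 25.55 jig [ -19.4 -199.2] z 43.3 yaw -8.64 F [ 0.1 -1.1  0.2]
```

```bash
python3 -m handwheel '[[0,0.001,0,0,0,0],[0,0.0005,0,0,0,0],[0,0,0,0,0,0]]' | grep wrist
python3 -c "from h import *;st()"
```

```text
wrist_force: [-0.8, -0.7, 0.9]
t 25.8 jig [ -19.5 -197.7] z 43.3 yaw -8.64 F [-0.7 -0.9  0.9]
```

```bash
python3 -m handwheel '[[0,0.001,0,0,0,0],[0,0.0005,0,0,0,0],[0,0,0,0,0,0]]' | grep wrist
python3 -c "from h import *;st()"
```

```text
wrist_force: [-0.3, -1.1, 1.1]
t 26.05 jig [ -19.5 -196.2] z 43.3 yaw -8.64 F [-0.1 -1.2  1.1]
```

```bash
python3 -m handwheel '[[0,0.001,0,0,0,0],[0,0.0005,0,0,0,0],[0,0,0,0,0,0]]' | grep wrist
python3 -c "from h import *;st()"
```

```text
wrist_force: [0.1, -0.6, 1.0]
t 26.3 jig [ -19.5 -194.7] z 43.3 yaw -8.64 F [ 0.2 -0.5  1. ]
```

```bash
python3 -m handwheel '[[0,0.001,0,0,0,0],[0,0,0,0,0,0]]' | grep wrist
python3 -c "from h import *;st()"
```

```text
wrist_force: [-0.6, -1.6, 1.0]
t 26.47 jig [ -19.5 -193.7] z 43.3 yaw -8.64 F [-0.4 -1.6  1. ]
```

```bash
python3 -m handwheel '[[0,0.001,0,0,0,0],[0,0.0005,0,0,0,0],[0,0,0,0,0,0]]' | grep wrist
python3 -c "from h import *;st()"
```

```text
wrist_force: [0.1, -5.4, 0.4]
t 26.72 jig [ -19.4 -193.1] z 43.4 yaw -8.67 F [ 1.  -5.3  0.4]
```

```bash
python3 -m handwheel '[[0,0.001,0,0,0,0],[0,0.0005,0,0,0,0],[0,0,0,0,0,0]]' | grep wrist
python3 -c "from h import *;st()"
```

```text
wrist_force: [-2.6, -9.7, 1.2]
t 26.97 jig [ -19.5 -192.9] z 43.4 yaw -8.72 F [ -1.1 -10.    1.2]
```

```bash
python3 -m handwheel '[[0,0.001,0,0,0,0],[0,0,0,0,0,0]]' | grep wrist
python3 -c "from h import *;st()"
```

```text
wrist_force: [-2.6, -13.1, -1.2]
t 27.13 jig [ -19.5 -192.8] z 43.4 yaw -8.75 F [ -0.5 -13.4  -1.2]
```

The stop bears about 13 N. I retreat, then verify flushness with a touch at each station.

```bash
python3 -m handwheel '[[0,-0.004,0,0,0,0],[0,-0.015,0,0,0,0],[0,-0.02,0,0,0,0],[0.035,0,0,0,0,0],[0.035,0,0,0,0,0],[0,0.04,0,0,0,0],[0,0.04,0,0,0,0],[0,0.035,0,0,0,0]]' | grep pos
python3 -m handwheel '[[-0.015,0,0,0,0,0],[-0.01,0,0,0,0,0],[-0.008,0,0,0,0,0],[-0.005,0,0,0,0,0],[-0.002,0,0,0,0,0],[0,0,0,0,0,0],[0,0,0,0,0,0]]' | grep pos
python3 -c "
from h import *
st()
for cam in('top','scene'):
    im=r.get_image(cam)
    for n in('face_right','face_left','end_left'):
        for d in r.pinpoint(cam,n)[:1]: print(cam,n,round(d['p'],2),J(at(im,d['pixel'],15 if n=='stop' else 26)))
"
```

```text
tool_pos: [503.3, -118.4, 43.4]
tool_pos: [543.1, -125.6, 43.0]
t 28.38 jig [ -50.  -114.6] z 43.0 yaw -8.71 F [-0.4  0.1 -0.1]
top face_left 0.62 [-249.1  399.5]
top end_left 0.78 [-17.4 180.8]
scene face_right 0.61 [  -7.2 -129.3]
scene face_left 0.95 [ -2.5 107.3]
scene end_left 0.56 [-20.5 177.1]
```

```bash
python3 -m handwheel '[[-0.001,0,0,0,0,0],[-0.001,0,0,0,0,0],[-0.001,0,0,0,0,0],[0,0,0,0,0,0],[0,0,0,0,0,0]]' | grep wrist
python3 -c "from h import *;st()"
```

```text
wrist_force: [0.6, -0.5, 0.0]
t 29.2 jig [ -46.6 -113.8] z 43.3 yaw -8.64 F [ 0.7 -0.4  0. ]
```

```bash
python3 -m handwheel '[[-0.0007,0,0,0,0,0],[0,0,0,0,0,0]]' | grep wrist
python3 -c "from h import *;st()"
```

```text
wrist_force: [0.1, 0.7, 0.2]
t 29.37 jig [ -46.  -113.8] z 43.2 yaw -8.64 F [-0.   0.7  0.2]
```

```bash
python3 -m handwheel '[[-0.0006,0,0,0,0,0],[0,0,0,0,0,0]]' | grep wrist
python3 -c "from h import *;st()"
```

```text
wrist_force: [-2.9, 0.6, 2.2]
t 29.53 jig [ -45.9 -113.8] z 43.2 yaw -8.64 F [-3.   0.1  2.2]
```

```bash
python3 -m handwheel '[[0.01,0,0,0,0,0],[0.04,0,0,0,0,0],[0.04,0,0,0,0,0],[0.035,0,0,0,0,0],[0.012,0.03,0,0,0,0],[0,0.04,0,0,0,0],[0,0.04,0,0,0,0],[0,0.04,0,0,0,0]]' | grep pos
python3 -m handwheel '[[0,0.04,0,0,0,0],[0,0.034,0,0,0,0],[-0.04,0,0,0,0,0],[-0.04,0,0,0,0,0],[-0.03,0,0,0,0,0],[-0.01,0,0,0,0,0],[0,0,0,0,0,0],[0,0,0,0,0,0]]' | grep pos
python3 -c "from h import *;st()"
```

```text
tool_pos: [434.3, 44.5, 43.8]
tool_pos: [563.7, 98.1, 42.8]
t 30.87 jig [-63.9 109.7] z 42.8 yaw -8.67 F [-1.  -0.3  0.3]
```

```bash
python3 -m handwheel '[[-0.004,0,0,0,0,0],[-0.003,0,0,0,0,0],[-0.003,0,0,0,0,0],[-0.002,0,0,0,0,0],[0,0,0,0,0,0],[0,0,0,0,0,0]]' | grep wrist
python3 -c "from h import *;st()"
```

```text
wrist_force: [0.9, 0.5, 0.0]
t 31.37 jig [-51.1 110.1] z 43.4 yaw -8.64 F [0.8 0.7 0. ]
```

```bash
python3 -m handwheel '[[-0.001,0,0,0,0,0],[-0.001,0,0,0,0,0],[-0.0007,0,0,0,0,0],[0,0,0,0,0,0]]' | grep wrist
python3 -c "from h import *;st()"
```

```text
wrist_force: [-0.9, 0.8, 0.5]
t 31.7 jig [-48.3 110.2] z 43.3 yaw -8.64 F [-1.   0.6  0.5]
```

```bash
python3 -m handwheel '[[-0.0007,0,0,0,0,0],[0,0,0,0,0,0]]' | grep wrist
python3 -c "from h import *;st()"
```

```text
wrist_force: [-0.7, 0.5, 0.5]
t 31.87 jig [-47.7 110.2] z 43.2 yaw -8.64 F [-0.7  0.4  0.5]
```

```bash
python3 -m handwheel '[[-0.0006,0,0,0,0,0],[0,0,0,0,0,0]]' | grep wrist
python3 -c "from h import *;st()"
```

```text
wrist_force: [-1.7, 0.9, 0.7]
t 32.03 jig [-47.3 110.2] z 43.2 yaw -8.64 F [-1.8  0.6  0.7]
```

Both ends are flush, with light contact at the same home positions as before. I retreat and take a last look.

```bash
python3 -m handwheel '[[0.005,0,0,0,0,0],[0.03,0,0,0,0,0],[0.04,0,0,0,0,0],[0.04,0,0,0,0,0],[0.03,0,-0.02,0,0,0],[0,0,-0.04,0,0,0],[0,0,0,0,0,0],[0,0,0,0,0,0]]' | grep pos
python3 - <<'E'
from h import *
st()
im=r.get_image("scene");a=cv2.resize(im["img"][160:320,180:350],None,fx=3.5,fy=3.5,interpolation=cv2.INTER_CUBIC)
cv2.imwrite("pics/s5.png",a[:,:,::-1])
E
```

```text
tool_pos: [438.1, 118.3, 105.7]
t 32.7 jig [-191.   110.4] z 105.7 yaw -8.61 F [-0.1 -0.7 -0.3]
```

View pics/s5.png

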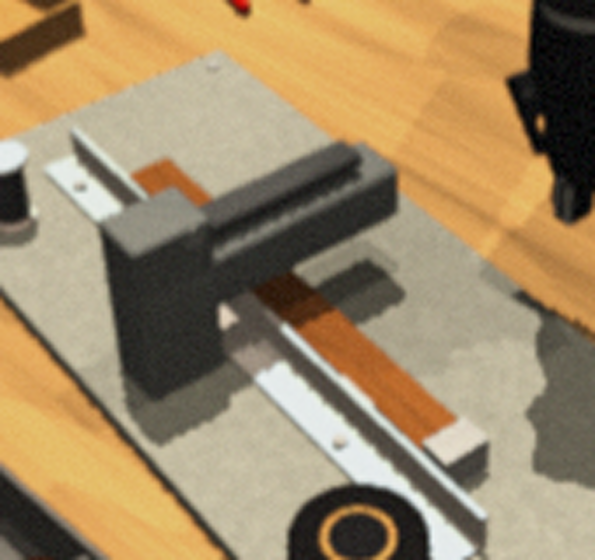

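The batten's end touches the stop at crop (440,430). It lies flat along the rail and the arm is clear.

```bash
python3 -c "from station import r;print(r.close_job())"
```

```text
the job is handed in; nothing more can be done
None
```

Job handed in at about 33 s: the batten lies flat and flush on both blocks, pressed home right first (about 11 N), then left (about 11 N), and slid against the end stop (about 13 N, slightly over the 10 N asked).

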